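Lock the hole punch shut for storage

TASK

The punching is done, so lock the two-hole punch flat for storage: with a fingertip press its spring handle fully down, keep it held down, push the orange-tabbed catch all the way to the right (seen from the front of the punch) so that its nose lies over the handle, then let go so that the catch alone keeps the handle down. Only press and push: do not lift, tip or shove the punch, and leave the things round it where they are.

Things in the scene. Friction and masses are not known exactly. Their poses are not given: they have to be found in the camera images.
- punch: Two-hole punch, loose on the desk mat (rubber feet, about 1 kg): black tray 140 mm (x) by 148 mm (y) with a hinged blue handle plate above. Origin: on the mat, 12 mm behind the middle of the tray's underside. Its x axis points from the front (grip edge and catch, roughly towards the robot) to the back (hinge), y to the left, z up. All mm below are in this frame.
- handle (a joint): Angle of the handle, rad. 0 = up at rest; grows as its front edge is pressed down; 0.20 = plate level; 0.25 = bottom stop. A spring returns it: 5 N at the press spot to start it, 9 N at 0.20, 10.5 N at the stop. The catch can pass only while it is pressed beyond 0.205; locked, it rests up against the catch's nose at about 0.20.
- hinge (a point): Middle of the handle's hinge line (along y), x = 40, y = 0, z = 42 mm. The handle is a plate 6 mm thick and 118 mm wide (y) that reaches from here to the front edge, 106 mm ahead; level, its top is at z = 54 mm and its front edge at x = -66 mm.
- press_spot (a point): Point on top of the handle, on the left rubber pad, 12 mm behind the front edge, y = +34 mm. It moves with the handle: x = -50, z = 72 mm with the handle up; x = -54, z = 54 mm when level; z = 50 mm at 0.24 rad.
- notch (a point): Middle of the handle's front edge, at its top: here is a notch 18 mm wide (y -9 to +9) and 14 mm deep, in which the catch stands while the handle is up. The plate is whole to both sides of it.
- catch (a joint): Travel of the storage catch to the right (punch -y), m. 0 = back (unlocked, in the notch), 0.018 = fully across, its nose over the handle to the right of the notch. It slides stiffly (1 to 2 N) and stays where it is left.
- catch_tab (a point): Centre of the catch: an orange thumb tab on a steel nose, 12 mm wide in y, x -75 to -57, z 54 to 78 mm; it moves only along y, from y = 0 to -18 mm. The nose's underside is at z = 54. With the handle up the tab is 3 mm proud of the notch; with it down, 24 mm above the plate: a finger held down on the left pad and moved right along the plate pushes it.
- red_marker: red and white marker, 135 mm long, lying left of the punch; to be left alone
- highlighter: yellow and black highlighter, 113 mm long, lying in front; to be left alone
- clip_a: black binder clip, 30 mm, right of the punch; to be left alone
- clip_b: black binder clip, 30 mm, right of the punch; to be left alone
- tape: yellow tape measure, 60 mm high, at the right; to be left alone
- memory_stick: blue memory stick, 50 mm, at the right; to be left alone

How it is judged:
By the outcome, as a careful person would: the job done as asked, in the order asked, and still so for the second after the job is handed in, with the robot touching nothing.
It also fails if it takes over 38 s, if anything falls off the work surface, if the arm or the gripper's body presses on something with over 40 N, if the wrist force passes 120 N, or if a joint passes its speed limit or range.

ROBOT

A 6-joint arm with a two-finger parallel gripper is mounted at the origin on a cart in front of the work surface, level with it; the furniture and walls round the work are solid. World frame = base frame: x ahead of the robot, y to its left, z up, the work surface at z = 0. Lengths are in m, angles in rad, forces in N, time in s.
With the tool pointing down it reaches from about 0.2 to 0.875 m from the base axis. Payload 3.4 kg.
Tool frame: the origin (TCP) lies between the finger pads; the fingertips stand 22 mm ahead of it and the grasp point (between the pads) lies 3 mm ahead of it; y points along the fingers, z is the direction in which the jaws open and shut, and the axes are right-handed (so a half turn about y gives the same grasp; the last joint's range is limited). The gripper opens to 94 mm and grips with 3 to 60 N. Pads are 16 mm wide; open, the fingers measure 119 mm over their backs; the gripper's body (75 mm by 177 mm) begins 78 mm behind the grasp point.
Start: joints at [-1.289, 0.276, 1.505, -0, 1.361, -0.121], TCP at [0.225, -0.529, 0.192] pointing down, gripper open.
Joint ranges: [-2.89, 2.89], [-0.75, 2.08], [0.22, 2.7], [-1.18, 4.32], [0.11, 2.71], [-2.7, 2.7]. Speed limits (rad/s): [2.57, 2.57, 3.14, 3.14, 3.14, 3.14].

INTERFACE

Orientations are given as a 3x3 rotation matrix whose columns are the frame's x, y, z axes.
In Python, from bench import arm gives the robot as it stands.
- The arm moves only by the shell command python3 -m crank 'ROWS' [OPENING] [FORCE]. ROWS is JSON, a list of rows, each a list of 6 numbers: the shift along the tool's x, y, z in mm, then the turn, a rotation vector about the tool's x, y, z in degrees. A call has exactly 8 rows; each row is the pose to reach, as a shift and turn from the pose commanded when the call began, along the tool's axes at that moment; what a row does not reach only later rows make up. A row lasts 1/8 s, in which the tool goes at most 62.5 mm and 10.7 degrees, less where a joint would pass 70% of its speed; a pose out of reach is approached as far as the arm can. A call with a gripper value outside its range is refused whole. OPENING is the closure in counts, from 0 (fully open) to 255 (shut), set as the call begins (- or left out, the last holds). The fingers move at their own pace and stop on an object; FORCE is the grip in N (left out, the last holds). Time passes only in rows, so rows that repeat a pose let the fingers close, or fill a call up. It gives the time, the measured TCP pose, the force and the opening at its end, in the units of the state.
- arm.state(): the state, without advancing time (a new reading comes with each control period).
- arm.read_camera(name): name is "scene" or "top" or "wrist"; returns a dict with "color" (400x640x3 uint8, red, green, blue), "z_map" (400x640 float32, m along the optical axis (not along the pixel's ray), 0 where there is no reading), "intrinsics" (3x3 intrinsics, pixels), "extrinsics" (4x4, takes a point from camera to world coordinates); the wrist camera has in their place "T_tool_cam" (4x4, takes a point from camera to tool coordinates, whose origin is the TCP and whose axes are the tool frame's). Camera axes: x right, y up, looking along -z (the intrinsics and any distortion apply to the point x, -y, -z); pixel columns grow to the right and rows downward; lengths in m; the calibration is good to about 2 mm. A picture is of the moment at which its call begins: read the wrist's pose just before it.
- arm.hand_in(): hands the job in, once; it reports no verdict.
Trained networks look in a picture, given as the dict that the camera call returned (one of the last four; its "shot" number tells which), for a name from the list of things; names that differ only in an ending like _2 or _b are one class to them, and where a whole thing is asked for, a point or a joint stands for the part that bears it (a point fixed in the world has none). Each returns a list of dicts, best first, with "conf" (0 to 1); they miss things now and then, are a little off and sometimes report something else, mostly with a low value. They report only what shows in the picture. A call takes as long as a camera call.
- arm.spot_in(picture, target): "point" ([x, y, z] in m, in world coordinates, good to about 4 mm: the middle of the surface that is visible of it).
- arm.place_of(picture, target): "point" ([x, y, z] in m, in world coordinates, good to about 4 mm: a listed point, or the origin of a listed thing).
The state is a dict: "time": time; "joints": joint angles; "joint_velocities": joint speeds; "joint_torque": joint torques, N m; "position": TCP position; "tcp_rot": TCP orientation; "contact_force": force on the tool from outside, world axes, zero at the start; "moment": the same for the moment, N m; "finger_gap": finger opening in m.
Only numpy, scipy, OpenCV 4.12 (cv2) and the standard library are available. Lean on these libraries where they do the work, as an engineer would, in place of code of your own. Each camera call takes 0.05 s, during which the arm holds its last target.

## Working session

There is one attempt and no reset: what is moved stays moved. The work goes in short steps, Python scripts to look and compute and a shell command to move; the robot and the scene stay as the last step left them, time stands still between calls to the robot, and variables do not carry over. Pictures are saved under pics/ and viewed, and the job is handed in when it is done.

```bash
ls; mkdir -p pics
python3 - <<'E'
from bench import arm
import cv2,numpy as np
s=arm.state()
print({k:np.round(v,3).tolist() for k,v in s.items()})
for n in ["top","scene"]:
    p=arm.read_camera(n); cv2.imwrite(f"pics/{n}0.png",p["color"][:,:,::-1])
    for t in ["punch","hinge","press_spot","notch","catch_tab"]:
        print(n,t,[(np.round(d["point"],4).tolist(),round(d["conf"],2)) for d in arm.place_of(p,t)][:2])
    np.savez(f"{n}0.npz",**{k:v for k,v in p.items() if isinstance(v,np.ndarray)})
E
```

```text
pics
{'time': 0.0, 'joints': [-1.289, 0.277, 1.506, 0.0, 1.361, -0.121], 'joint_velocities': [0.001, -0.001, 0.002, -0.002, -0.001, 0.0], 'joint_torque': [0.001, -40.457, -23.722, 0.07, 0.035, -0.0], 'position': [0.225, -0.528, 0.191], 'tcp_rot': [[-0.92, -0.0, 0.392], [-0.392, 0.002, -0.92], [-0.0, -1.0, -0.002]], 'contact_force': [-0.594, 0.952, 0.119], 'moment': [0.007, -0.021, 0.017], 'finger_gap': 0.094}
top punch [([0.5626, -0.0, -0.0007], 0.9)]
top hinge [([0.6041, -0.0033, 0.0406], 0.55), ([0.3825, -0.386, -0.0008], 0.44)]
top press_spot [([0.5258, 0.0461, 0.0749], 0.77)]
top notch [([0.5075, 0.0179, 0.0766], 0.79)]
top catch_tab [([0.4921, 0.0166, 0.0645], 0.64)]
scene punch [([0.5628, 0.0046, -0.001], 0.87)]
scene hinge [([0.6055, -0.0053, 0.043], 0.95)]
scene press_spot [([0.5217, 0.0472, 0.0737], 0.97), ([0.4887, -0.132, 0.0018], 0.21)]
scene notch [([0.5027, 0.019, 0.077], 0.74)]
scene catch_tab [([0.4983, 0.0189, 0.0679], 0.71)]
```

View pics/top0.png

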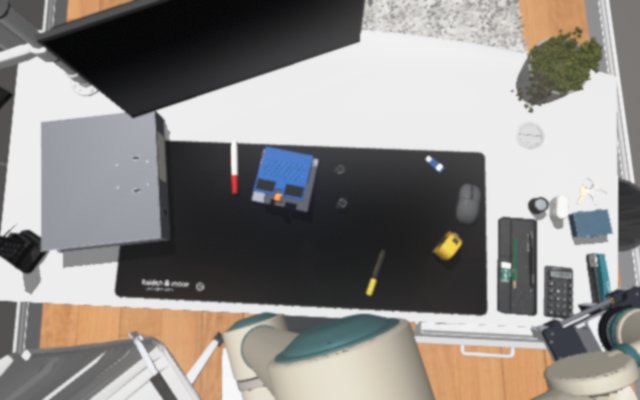

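View pics/scene0.png

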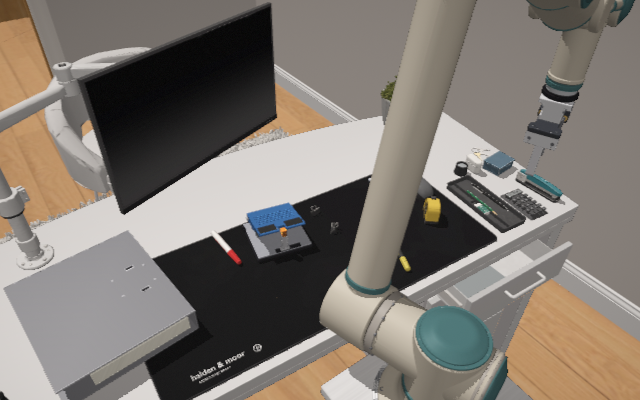

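The top picture shows the punch at about (285,178) with its orange tab at (278,197). It is turned slightly clockwise, and the marker to its left is at (234,167). Next I measure the pose from the point cloud.

```bash
cat > h.py <<'E'
import numpy as np,cv2
def cloud(p,T=None):
    z=p["z_map"]; K=p["intrinsics"]; T=p["extrinsics"] if T is None else T
    v,u=np.mgrid[:z.shape[0],:z.shape[1]]
    P=np.stack([(u-K[0,2])/K[0,0]*z,-(v-K[1,2])/K[1,1]*z,-z],-1)
    return P@T[:3,:3].T+T[:3,3], z>0
def analyze(p,T=None):
    W,ok=cloud(p,T); hsv=cv2.cvtColor(p["color"],cv2.COLOR_RGB2HSV)
    roi=ok&(W[...,0]>.44)&(W[...,0]<.68)&(W[...,1]>-.12)&(W[...,1]<.13)&(W[...,2]>.005)
    H,S,V=[hsv[...,i].astype(int) for i in range(3)]
    b=roi&(H>100)&(H<125)&(S>120)&(V>60)&(W[...,2]>.03); o=roi&(H>5)&(H<22)&(S>150)&(V>120)
    for n,m in [("blue",b),("orange",o)]:
        Q=W[m]
        if len(Q)<3: print(n,len(Q)); continue
        r=cv2.minAreaRect((Q[:,:2]*1000).astype(np.float32))
        print(n,len(Q),Q.mean(0).round(4),Q.min(0).round(3),Q.max(0).round(3),"rect",np.round(r[0],1),np.round(r[1],1),round(r[2],1))
        if n=="blue":
            A=np.c_[Q[:,:2],np.ones(len(Q))]; print("plane",np.linalg.lstsq(A,Q[:,2],rcond=None)[0].round(4))
    return W,b,o
E
python3 - <<'E'
from h import *
for n in ["top","scene"]:
    p=dict(np.load(n+"0.npz")); print(n); W,b,o=analyze(p)
    m=(W[...,0]>.40)&(W[...,0]<.72)&(W[...,1]>-.3)&(W[...,1]<.2)
    print("mat z",np.median(W[m][:,2]))
    v,u=np.where(b); c=(int(u.mean()),int(v.mean())); print(c)
    im=p["color"][c[1]-35:c[1]+55,c[0]-60:c[0]+60,::-1]
    cv2.imwrite(f"pics/{n}1.png",cv2.resize(im,None,fx=5,fy=5,interpolation=cv2.INTER_CUBIC))
E
```

```text
top
blue 1824 [0.5659 0.0034 0.0625] [ 0.491 -0.062  0.048] [0.626 0.074 0.08 ] rect [559.3   5.7] [117.7 116.6] 76.9
plane [-0.196   0.0473  0.1733]
orange 26 [0.4958 0.0199 0.0773] [0.491 0.015 0.067] [0.502 0.025 0.081] rect [496.3  20. ] [ 9.8 11.3] 86.8
mat z 0.00032392140283432624
(284, 169)
scene
blue 917 [0.5605 0.0082 0.0636] [ 0.489 -0.061  0.035] [0.62  0.075 0.079] rect [556.1   6.6] [118.2 115.5] 78.0
plane [-0.1932  0.0351  0.1716]
orange 26 [0.4978 0.0192 0.0743] [ 0.49  -0.02   0.016] [0.547 0.026 0.082] rect [519.6   4.2] [10.  73.3] 56.5
mat z 0.000389175627334315
(273, 217)
```

Run:
```python
import numpy as np
from bench import arm
R=arm.state()["tcp_rot"]; R=np.array(R); p=np.array(arm.state()["position"])
print((R.T@(np.array([.50,.05,.19])-p)*1000).round(1))
```

```text
[-479.6    2.3 -425. ]
```

The point cloud puts the yaw at about -13° and the origin near (0.5625, 0.0035). The mat is at z≈0. I move over the left pad with the gripper closing and the jaw axis turned along the punch's x.

```bash
python3 -m crank '[[-46,0,-39,0,-5,0],[-92,0,-78,0,-10,0],[-138,0,-117,0,-15,0],[-184,0,-156,0,-20,0],[-230,0,-195,0,-25,0],[-276,0,-234,0,-30,0],[-322,0,-273,0,-35,0],[-368,0,-312,0,-40,0]]' 255 15
python3 - <<'E'
import numpy as np
from bench import arm
s=arm.state();R=np.array(s["tcp_rot"]); p=np.array(s["position"])
print(R.round(3),(R.T@(np.array([.5,.045,.2])-p)*1000).round(1), np.degrees(np.arctan2(R[1,2],R[0,2])))
E
```

```text
time: 1.6
position: [0.4424, -0.096, 0.1927]
tcp_rot: [[-0.45, 0.001, 0.893], [-0.893, -0.001, -0.45], [0.0, -1.0, 0.001]]
contact_force: [0.3, -0.5, 0.0]
finger_gap: 0.0174
[[-0.45   0.001  0.893]
 [-0.893 -0.001 -0.45 ]
 [ 0.    -1.     0.001]] [-151.8   -7.4  -12.1] -26.762391037300716
```

```bash
python3 -m crank '[[-38,-7,-3,0,-3,0],[-76,-14,-6,0,-6,0],[-114,-20,-9,0,-9,0],[-152,-27,-12,0,-12,0],[-152,-27,-12,0,-14,0],[-152,-27,-12,0,-14,0],[-152,-27,-12,0,-14,0],[-152,-27,-12,0,-14,0]]'
python3 - <<'E'
from h import *
from bench import arm
s=arm.state();R=np.array(s["tcp_rot"]); 
p=arm.read_camera("wrist"); T=np.eye(4);T[:3,:3]=R;T[:3,3]=s["position"]; T=T@p["T_tool_cam"]
print(p["T_tool_cam"].round(3))
cv2.imwrite("pics/w1.png",p["color"][:,:,::-1]); analyze(p,T)
for t in ["punch","hinge","press_spot","notch","catch_tab"]:
    print(t,[(np.round(d["point"],4).tolist(),round(d["conf"],2)) for d in arm.place_of(p,t)][:2])
print(np.degrees(np.arctan2(R[1,2],R[0,2])),s["position"],s["contact_force"],s["finger_gap"])
np.savez("w1.npz",T=T,**{k:v for k,v in p.items() if isinstance(v,np.ndarray)})
E
```

```text
time: 2.6
position: [0.4994, 0.0423, 0.2192]
tcp_rot: [[-0.225, -0.0, 0.974], [-0.974, -0.0, -0.225], [0.0, -1.0, -0.0]]
contact_force: [0.6, -0.4, 0.3]
finger_gap: 0.0007
[[ 0.    -0.962 -0.272 -0.08 ]
 [-0.     0.272 -0.962 -0.192]
 [ 1.     0.    -0.     0.001]
 [ 0.     0.     0.     1.   ]]
blue 7542 [0.5682 0.0079 0.0615] [ 0.496 -0.063  0.049] [0.626 0.075 0.077] rect [558.7   5.9] [118.7 115.7] 77.3
plane [-0.1977  0.0457  0.1735]
orange 162 [0.4966 0.0199 0.0738] [ 0.485 -0.006  0.014] [0.504 0.027 0.08 ] rect [494.6  10.1] [33.2 13.3] 77.5
punch [([0.5621, 0.0025, 0.0009], 0.82)]
hinge [([0.6011, -0.0011, 0.0424], 0.84)]
press_spot [([0.523, 0.0491, 0.0786], 0.7), ([0.5857, 0.1344, 0.001], 0.49)]
notch [([0.5047, 0.0175, 0.0748], 0.76), ([0.5741, -0.1338, -0.0007], 0.5)]
catch_tab [([0.4939, 0.0179, 0.0691], 0.8)]
-13.018656209307968 [0.49940907 0.04232725 0.21915391] [ 0.56218615 -0.41716454  0.28675101] 0.0006806716494728415
```

View pics/w1.png

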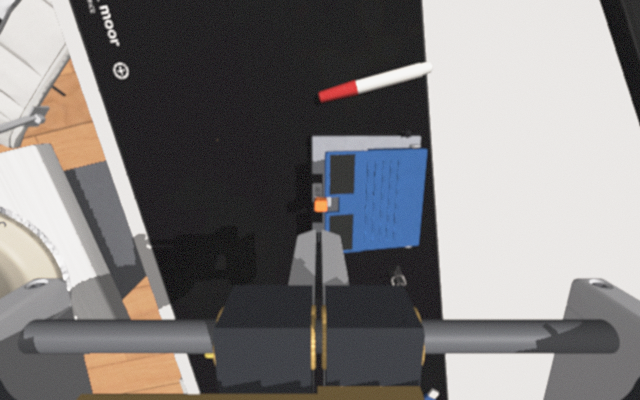

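The wrist view shows the blue handle, its dark left pad at (342,173), the orange tab at (320,204) and the closed fingers on axis with the punch. I refine the position in punch axes.

Run:
```python
from h import *
a=np.radians(-13); X=np.array([np.cos(a),np.sin(a)]);Y=np.array([-np.sin(a),np.cos(a)])
for n in ["w1","top0"]:
    p=dict(np.load(n+".npz")); W,b,o=analyze(p,p.get("T"))
    Q=W[b]; x=Q[:,:2]@X*1000; y=Q[:,:2]@Y*1000; z=Q[:,2]*1000
    print(n,"y edges",np.percentile(y,[.5,1,99,99.5]).round(1),"x",np.percentile(x,[.5,1,99,99.5]).round(1))
    Q=W[o]; Q=Q[Q[:,2]>.065]; x2=Q[:,:2]@X*1000; y2=Q[:,:2]@Y*1000
    print("or x",np.percentile(x2,[2,50,98]).round(1),"y",np.percentile(y2,[2,50,98]).round(1),"z",np.percentile(Q[:,2]*1e3,[50,98]).round(1))
    w=W.reshape(-1,3); xx=w[:,:2]@X*1000; yy=w[:,:2]@Y*1000
    m=(w[:,2]>.008)&(w[:,2]<.09)&(xx>440)&(xx<680)&(abs(yy-129)<100)
    print("tray y",np.percentile(yy[m],[.5,99.5]).round(1),"x",np.percentile(xx[m],[.5,99.5]).round(1))
for o in [(.5625,.0035),(.5621,.0025)]: print("origin pxy",np.array(o)@X*1e3,np.array(o)@Y*1e3)
```

```text
blue 7542 [0.5682 0.0079 0.0615] [ 0.496 -0.063  0.049] [0.626 0.075 0.077] rect [558.7   5.9] [118.7 115.7] 77.3
plane [-0.1977  0.0457  0.1735]
orange 162 [0.4966 0.0199 0.0738] [ 0.485 -0.006  0.014] [0.504 0.027 0.08 ] rect [494.6  10.1] [33.2 13.3] 77.5
w1 y edges [ 73.9  74.6 189.7 190.4] x [485.3 486.1 599.4 599.9]
or x [473.  479.6 486.2] y [125.8 132.5 137.5] z [77.8 79.6]
tray y [ 74.1 204.7] x [468.3 600.1]
blue 1824 [0.5659 0.0034 0.0625] [ 0.491 -0.062  0.048] [0.626 0.074 0.08 ] rect [559.3   5.7] [117.7 116.6] 76.9
plane [-0.196   0.0473  0.1733]
orange 26 [0.4958 0.0199 0.0773] [0.491 0.015 0.067] [0.502 0.025 0.081] rect [496.3  20. ] [ 9.8 11.3] 86.8
top0 y edges [ 73.5  74.  188.4 189.4] x [486.  486.8 600.3 600.8]
or x [474.  478.4 484.4] y [125.8 131.  136. ] z [78.  80.7]
tray y [ 58.4 204. ] x [469.3 602. ]
origin pxy 547.2958327514913 129.9452632951724
origin pxy 547.1310357799211 128.8809128086496
```

```bash
python3 -m crank '[[-12,0,14,0,0,0],[-12,25,14,0,0,0],[-12,55,14,0,0,0],[-12,80,14,0,0,0],[-12,100,14,0,0,0],[-12,112,14,0,0,0],[-12,116,14,0,0,0],[-12,116,14,0,0,0]]'
python3 - <<'E'
from h import *
from bench import arm
for n in ["wrist","scene"]:
    p=arm.read_camera(n); cv2.imwrite(f"pics/{n}2.png",p["color"][:,:,::-1] if n=="wrist" else cv2.resize(p["color"][160:300,180:380,::-1],None,fx=4,fy=4))
E
```

```text
time: 3.9
position: [0.5167, 0.0519, 0.1035]
tcp_rot: [[-0.224, 0.001, 0.975], [-0.975, -0.0, -0.224], [-0.0, -1.0, 0.001]]
contact_force: [0.1, -0.4, 0.3]
finger_gap: 0.0007
```

View pics/wrist2.png

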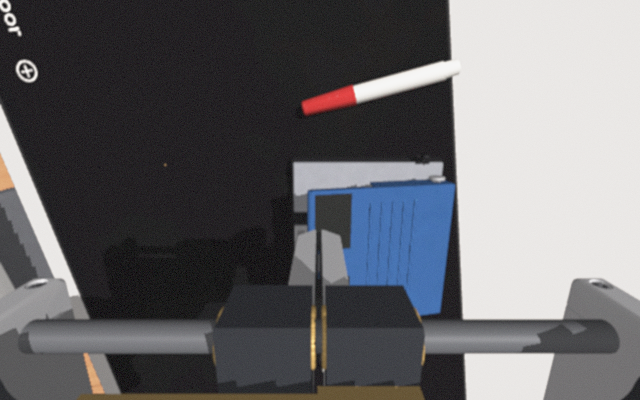

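View pics/scene2.png

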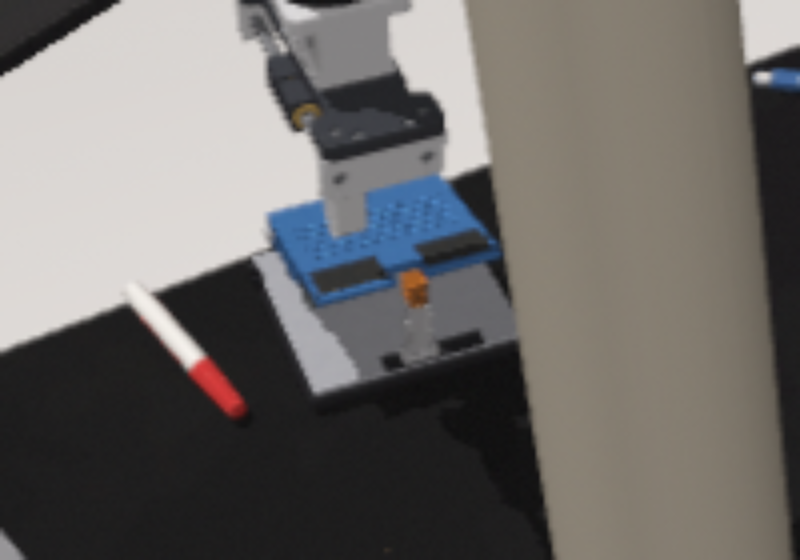

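The scene view shows the tip seeming to stand a little behind the left pad (crop (347,237) against the pad at (350,275)). I check this by projection before pressing.

Run:
```python
from h import *
from bench import arm
s=arm.state(); P=np.array(s["position"]); R=np.array(s["tcp_rot"])
p=arm.read_camera("scene"); np.savez("s2.npz",**{k:v for k,v in p.items() if isinstance(v,np.ndarray)})
K,T=p["intrinsics"],np.linalg.inv(p["extrinsics"])
def pr(w):
    c=T[:3,:3]@w+T[:3,3]; return np.array([K[0,0]*c[0]/-c[2]+K[0,2], K[1,1]*-c[1]/-c[2]+K[1,2]])
im=cv2.resize(p["color"][180:260,220:340,::-1],None,fx=6,fy=6,interpolation=cv2.INTER_CUBIC)
def dot(w,c):
    q=(pr(w)-[220,180]+.5)*6; cv2.circle(im,(int(q[0]),int(q[1])),3,c,-1)
for dx in(-8,8):
    for dz in (-12.5,12.5): dot(P+R@np.array([dx,22,dz])/1e3,(0,0,255))
a=np.radians(-13); X=np.array([np.cos(a),np.sin(a),0]);Y=np.array([-np.sin(a),np.cos(a),0])
O=.5477*X+.1315*Y
for q in [(-50,34,72),(-50,-34,72),(-61.5,0,75),(-61.5,59,75),(-61.5,-59,75),(-66,-6,78),(-66,6,78)]:
    dot(O+X*q[0]/1e3+Y*q[1]/1e3+np.array([0,0,q[2]/1e3]),(0,255,0))
cv2.imwrite("pics/s2b.png",im)
W,ok=cloud(p)
m=ok&(W[...,2]>.082)&(W[...,2]<.1)&(abs(W[...,0]-.51)<.06)&(abs(W[...,1]-.05)<.05)
Q=W[m]; 
for f,n,o in((X,"x",.5477),(Y,"y",.1315)): print(n,np.percentile((Q@f-o)*1e3,[2,50,98]).round(1),len(Q))
```

```text
Traceback (most recent call last):
IndexError: index -1 is out of bounds for axis 0 with size 0
```

View pics/s2b.png

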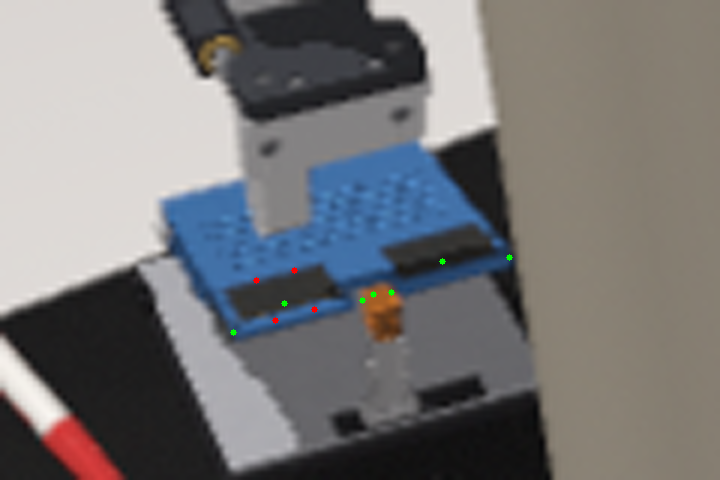

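Run:
```python
from h import *
p=dict(np.load("s2.npz"))
a=np.radians(-13); X=np.array([np.cos(a),np.sin(a),0]);Y=np.array([-np.sin(a),np.cos(a),0])
W,ok=cloud(p)
for v in range(202,238,2):
    u=220+285//6
    w=W[v,u]; print(v,u,(v-180)*6,((w@X)*1e3-547.7).round(1),((w@Y)*1e3-131.5).round(1),(w[2]*1e3).round(1),p["color"][v,u])
p=dict(np.load("w1.npz"))
# fingertip in tool frame from wrist view 1
z=p["z_map"];K=p["intrinsics"];T=p["T_tool_cam"]
v,u=np.mgrid[225:300:5,300:345:8]
Z=z[v,u]; P=np.stack([(u-K[0,2])/K[0,0]*Z,-(v-K[1,2])/K[1,1]*Z,-Z],-1)@T[:3,:3].T+T[:3,3]
for r in P: print((r*1e3).round(0).tolist())
```

```text
202 267 132 -134.2 53.0 232.2 [132 130 131]
204 267 144 -137.4 54.2 229.6 [127 125 126]
206 267 156 -136.7 54.3 223.6 [132 130 131]
208 267 168 -134.3 54.0 216.1 [132 130 131]
210 267 180 -68.2 35.6 151.6 [132 130 130]
212 267 192 -66.0 35.3 143.6 [132 131 130]
214 267 204 -65.8 35.6 137.4 [132 131 131]
216 267 216 -69.6 37.0 134.7 [132 130 130]
218 267 228 1.4 17.5 63.2 [ 91 105 128]
220 267 240 -8.2 20.5 65.4 [ 51  89 136]
222 267 252 -12.9 22.2 63.2 [ 57  97 147]
224 267 264 -23.3 25.4 66.4 [ 66 112 167]
226 267 276 -34.5 28.9 70.5 [51 56 63]
228 267 288 -43.3 31.7 72.3 [50 50 49]
230 267 300 -51.8 34.4 73.9 [50 51 50]
232 267 312 -60.2 37.1 75.6 [ 66 109 163]
234 267 324 -61.2 37.8 70.1 [ 59  75 101]
236 267 336 -12.1 24.6 14.9 [102 102 106]
[[74.0, 219.0, -25.0], [75.0, 221.0, -14.0], [68.0, 204.0, -2.0], [68.0, 205.0, 8.0], [46.0, 145.0, 16.0], [47.0, 147.0, 25.0]]
[[81.0, 219.0, -25.0], [81.0, 220.0, -14.0], [76.0, 206.0, -2.0], [-10.0, -13.0, 4.0], [52.0, 144.0, 16.0], [53.0, 146.0, 25.0]]
[[-10.0, -22.0, -10.0], [-10.0, -22.0, -5.0], [-8.0, -18.0, -1.0], [-10.0, -23.0, 4.0],
[... 908 characters left out ...]
 [-10.0, -63.0, 7.0], [-11.0, -65.0, 10.0]]
[[-10.0, -68.0, -7.0], [-10.0, -68.0, -4.0], [-8.0, -65.0, -0.0], [-10.0, -68.0, 3.0], [-10.0, -68.0, 7.0], [-10.0, -68.0, 10.0]]
[[-10.0, -72.0, -7.0], [-10.0, -72.0, -4.0], [-9.0, -70.0, -0.0], [-10.0, -72.0, 3.0], [-9.0, -71.0, 7.0], [-10.0, -72.0, 10.0]]
[[-34.0, -115.0, -4.0], [-34.0, -116.0, -2.0], [-9.0, -74.0, -0.0], [-10.0, -76.0, 3.0], [-34.0, -116.0, 4.0], [-34.0, -116.0, 7.0]]
[[-34.0, -118.0, -4.0], [-33.0, -118.0, -2.0], [-8.0, -77.0, -0.0], [-10.0, -80.0, 3.0], [-34.0, -119.0, 4.0], [-34.0, -119.0, 6.0]]
[[-34.0, -120.0, -4.0], [-34.0, -121.0, -2.0], [-9.0, -82.0, -0.0], [-9.0, -82.0, 3.0], [-34.0, -121.0, 4.0], [-34.0, -121.0, 6.0]]
```

The cameras disagree with the stated geometry. The visible fingertip ends near z≈0.13, not at TCP-22 mm (0.08). The lateral position agrees. I go down in small steps and let the force reading show where contact is.

```bash
python3 -m crank '[[0,2,0,0,0,0],[0,4,0,0,0,0],[0,6,0,0,0,0],[0,8,0,0,0,0],[0,10,0,0,0,0],[0,11,0,0,0,0],[0,12,0,0,0,0],[0,12,0,0,0,0]]'
```

```text
time: 5.05
position: [0.5161, 0.0518, 0.0912]
tcp_rot: [[-0.224, -0.0, 0.975], [-0.975, -0.0, -0.224], [0.0, -1.0, -0.0]]
contact_force: [-0.5, -0.0, 0.6]
finger_gap: 0.0004
```

Run:
```python
from h import *
from bench import arm
s=arm.state(); 
a=np.radians(-13); X=np.array([np.cos(a),np.sin(a),0]);Y=np.array([-np.sin(a),np.cos(a),0])
p=arm.read_camera("scene"); W,ok=cloud(p); C=p["color"].astype(int)
px=W@X*1e3-547.7; py=W@Y*1e3-131.5; pz=W[...,2]*1e3
m=ok&(abs(px+56)<40)&(abs(py-35)<40)&(pz>85)&(pz<200)
for z0 in range(85,200,8):
    k=m&(pz>=z0)&(pz<z0+8)
    if k.sum(): print(z0,k.sum(),"x",np.percentile(px[k],[5,50,95]).round(0),"y",np.percentile(py[k],[5,50,95]).round(0))
T=np.eye(4);T[:3,:3]=s["tcp_rot"];T[:3,3]=s["position"]
p=arm.read_camera("wrist"); T=T@p["T_tool_cam"]; W,ok=cloud(p,T)
px=W@X*1e3-547.7; py=W@Y*1e3-131.5; pz=W[...,2]*1e3
print("wrist")
m=ok&(abs(px+56)<40)&(abs(py-35)<40)&(pz>85)&(pz<200)
for z0 in range(85,200,8):
    k=m&(pz>=z0)&(pz<z0+8)
    if k.sum(): print(z0,k.sum(),"x",np.percentile(px[k],[5,50,95]).round(0),"y",np.percentile(py[k],[5,50,95]).round(0))
cv2.imwrite("pics/w3.png",p["color"][:,:,::-1])
```

```text
101 3 x [-61. -58. -53.] y [37. 45. 45.]
109 10 x [-66. -60. -43.] y [31. 44. 45.]
117 30 x [-69. -67. -54.] y [28. 39. 45.]
125 25 x [-69. -66. -63.] y [27. 36. 45.]
133 21 x [-69. -67. -65.] y [28. 36. 44.]
141 1 x [-70. -70. -70.] y [27. 27. 27.]
wrist
101 57 x [-61. -56. -51.] y [43. 45. 45.]
109 205 x [-66. -55. -46.] y [44. 45. 45.]
117 253 x [-66. -56. -45.] y [44. 45. 45.]
125 291 x [-67. -56. -45.] y [44. 45. 46.]
133 353 x [-67. -56. -45.] y [43. 45. 45.]
141 401 x [-67. -55. -44.] y [43. 45. 45.]
149 509 x [-67. -56. -45.] y [33. 45. 45.]
157 546 x [-67. -55. -44.] y [43. 45. 45.]
165 213 x [-66. -56. -46.] y [43. 45. 46.]
173 151 x [-58. -55. -54.] y [35. 42. 45.]
```

View pics/w3.png

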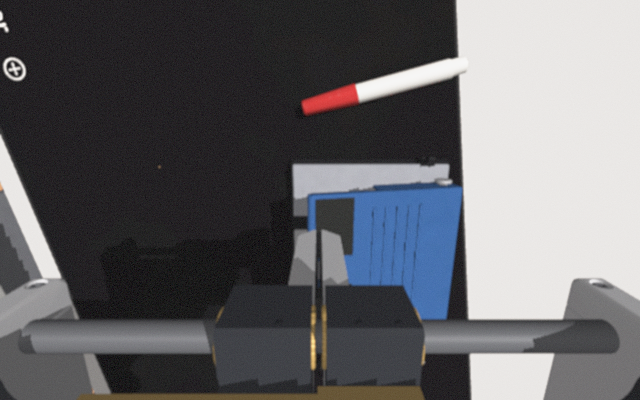

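Contact did not occur where stated, so the images are right: with the fingers closed, the tip is about 13 mm behind the TCP (tip z≈0.105) and tapers in the jaw direction. I turn the jaws 90° so the broad side of the finger (20 mm) lies along punch x. That gives support behind the notch and overlap with the tab.

```bash
python3 -c "
from bench import arm;print(arm.state()['joints'])"; python3 -m crank '[[0,0,0,0,-10,0],[0,0,0,0,-20,0],[0,0,0,0,-30,0],[0,0,0,0,-40,0],[0,0,0,0,-50,0],[0,0,0,0,-60,0],[0,0,0,0,-70,0],[0,0,0,0,-80,0]]'; python3 -c "
from bench import arm;print(arm.state()['joints'])"
```

```text
[-3.41159164e-02  2.71466778e-01  1.78107470e+00 -9.16875036e-05
  1.08893060e+00  1.91434605e-01]
time: 6.15
position: [0.5162, 0.0518, 0.0913]
tcp_rot: [[0.923, 0.0, 0.384], [-0.384, -0.0, 0.923], [0.0, -1.0, 0.0]]
contact_force: [0.8, -0.1, -0.1]
finger_gap: 0.0006
[-3.41004685e-02  2.71352455e-01  1.78104975e+00 -8.17833209e-05
  1.08896375e+00 -1.21062483e+00]
```

```bash
python3 -m crank '[[0,0,0,0,-10,0],[0,4,0,0,-10,0],[0,8,0,0,-10,0],[0,12,0,0,-10,0],[0,16,0,0,-10,0],[0,16,0,0,-10,0],[0,16,0,0,-10,0],[0,16,0,0,-10,0]]'
cat > look.py <<'E'
from h import *
from bench import arm
import sys
n=sys.argv[1]
s=arm.state(); P=np.array(s["position"])
a=np.radians(-13); X=np.array([np.cos(a),np.sin(a),0]);Y=np.array([-np.sin(a),np.cos(a),0])
print("tcp punch",(P@X*1e3-547.7).round(1),(P@Y*1e3-131.5).round(1),(P[2]*1e3).round(1),"F",(np.array([X,Y,[0,0,1]])@np.array(s["contact_force"])).round(1))
T=np.eye(4);T[:3,:3]=s["tcp_rot"];T[:3,3]=P
p=arm.read_camera("wrist"); T=T@p["T_tool_cam"]; np.savez(n+".npz",T=T,**{k:v for k,v in p.items() if isinstance(v,np.ndarray)})
cv2.imwrite(f"pics/{n}.png",p["color"][:,:,::-1])
W,ok=cloud(p,T)
px=W@X*1e3-547.7; py=W@Y*1e3-131.5; pz=W[...,2]*1e3
hsv=cv2.cvtColor(p["color"],cv2.COLOR_RGB2HSV).astype(int)
o=ok&(hsv[...,0]>5)&(hsv[...,0]<22)&(hsv[...,1]>150)&(hsv[...,2]>100)&(abs(px+66)<25)&(abs(py+8)<30)
b=ok&(hsv[...,0]>100)&(hsv[...,0]<125)&(hsv[...,1]>120)&(hsv[...,2]>50)&(abs(px)<90)&(abs(py)<80)
for l,m in(("orange",o),("blue",b)):
    if m.sum()>5: print(l,m.sum(),*[np.percentile(q[m],[2,50,98]).round(1) for q in(px,py,pz)])
if b.sum()>50:
    g=np.linalg.lstsq(np.c_[px[b],py[b],np.ones(b.sum())],pz[b],rcond=None)[0]; print("plate slope",g.round(3),"angle",round(.2+np.arctan(g[0]),3))
m=ok&(hsv[...,1]<60)&(hsv[...,2]>70)&(abs(px-(P@X*1e3-547.7))<25)&(abs(py-(P@Y*1e3-131.5))<30)&(pz>P[2]*1e3)
for z0 in np.arange(P[2]*1e3,P[2]*1e3+40,5):
    k=m&(pz>=z0)&(pz<z0+5)
    if k.sum()>2: print(int(z0-P[2]*1e3),k.sum(),"x",np.percentile(px[k],[3,97]).round(0),"y",np.percentile(py[k],[3,97]).round(0))
E
python3 look.py w4
```

```text
time: 7.15
position: [0.5162, 0.0518, 0.0754]
tcp_rot: [[0.975, 0.0, 0.224], [-0.224, -0.0, 0.975], [0.0, -1.0, -0.0]]
contact_force: [-0.3, -0.5, -0.3]
finger_gap: 0.0004
tcp punch -56.3 35.1 75.4 F [-0.2 -0.6 -0.3]
orange 426 [-74.7 -68.8 -62. ] [-5.8  0.3  5.5] [67.1 78.  79.4]
blue 5783 [-63.5 -28.4  14.3] [-58.3 -19.9  56.4] [ 59.4  68.2 134.8]
plate slope [-3.710e-01  2.300e-02  5.942e+01] angle -0.155
10 7 x [-65. -63.] y [31. 37.]
15 63 x [-66. -64.] y [27. 43.]
20 126 x [-66. -64.] y [24. 47.]
25 139 x [-66. -64.] y [24. 47.]
30 145 x [-66. -65.] y [24. 47.]
35 162 x [-66. -65.] y [24. 47.]
```

View pics/w4.png

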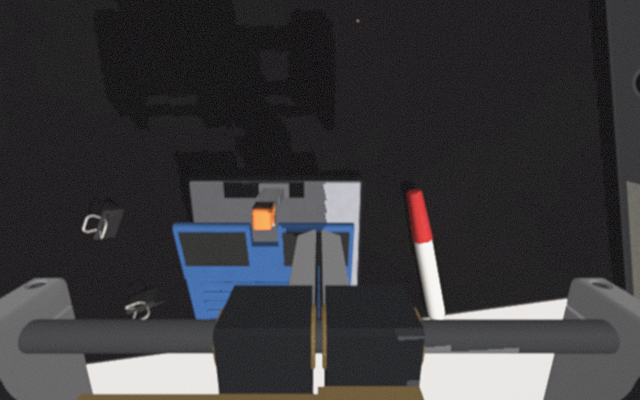

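The view now shows the tab at (262,215), unlocked at y≈0. The finger is over the left pad at x −66..−46, y≈35, with its tip about 11 mm above the TCP. I press now.

```bash
python3 -m crank '[[0,4,0,0,0,0],[0,8,0,0,0,0],[0,11,0,0,0,0],[0,14,0,0,0,0],[0,17,0,0,0,0],[0,19,0,0,0,0],[0,20,0,0,0,0],[0,20,0,0,0,0]]'; python3 look.py w5
```

```text
time: 8.2
position: [0.5144, 0.0522, 0.0554]
tcp_rot: [[0.975, -0.003, 0.224], [-0.224, 0.001, 0.975], [-0.003, -1.0, -0.0]]
contact_force: [-3.4, 0.7, 6.2]
finger_gap: 0.0005
tcp punch -58.2 35.1 55.4 F [-3.5 -0.1  6.2]
orange 231 [-75.  -72.4 -63.8] [-6.3 -0.   5.6] [68.6 77.4 79.1]
blue 5423 [-64.9 -31.3  45.9] [-58.5 -29.3  56.5] [53.2 64.3 69.3]
plate slope [-1.8000e-01  1.9000e-02  5.9728e+01] angle 0.022
0 17 x [-75. -58.] y [5. 6.]
5 71 x [-65. -34.] y [ 5. 58.]
10 388 x [-67. -37.] y [12. 58.]
15 67 x [-68. -66.] y [27. 42.]
20 112 x [-68. -66.] y [24. 46.]
25 144 x [-67. -66.] y [24. 46.]
30 152 x [-68. -66.] y [24. 47.]
35 161 x [-68. -66.] y [24. 47.]
```

```bash
python3 -m crank '[[0,2,0,0,0,0],[1,4,0,0,0,0],[1,6,0,0,0,0],[2,8,0,0,0,0],[2,10,0,0,0,0],[2,12,0,0,0,0],[2,14,0,0,0,0],[2,14,0,0,0,0]]'; python3 look.py w6|head -4
```

```text
time: 9.25
position: [0.5138, 0.0522, 0.0412]
tcp_rot: [[0.975, -0.008, 0.224], [-0.224, 0.001, 0.975], [-0.008, -1.0, -0.0]]
contact_force: [-6.6, 1.8, 9.6]
finger_gap: 0.0004
tcp punch -58.8 35.0 41.2 F [-6.8  0.3  9.6]
orange 200 [-75.  -71.2 -64.8] [-6.5  0.3  5.4] [68.6 77.5 79.3]
blue 1576 [-84.8 -62.5  34.9] [-59.  -22.4  55.5] [ 51.8  53.9 164.2]
plate slope [-0.161  0.058 51.802] angle 0.041
```

```bash
python3 -m crank '[[0,1,0,0,0,0],[0,2,0,0,0,0],[0,3,0,0,0,0],[0,3,0,0,0,0],[0,3,0,0,0,0],[0,3,0,0,0,0],[0,3,0,0,0,0],[0,3,0,0,0,0]]'; python3 look.py w7|head -4
```

```text
time: 10.3
position: [0.5136, 0.0523, 0.0384]
tcp_rot: [[0.975, -0.008, 0.224], [-0.224, 0.001, 0.975], [-0.008, -1.0, -0.0]]
contact_force: [-7.9, 2.7, 10.1]
finger_gap: 0.0004
tcp punch -59.0 35.0 38.4 F [-8.3  0.9 10.1]
orange 147 [-75. -72. -63.] [-6.6  1.3  5.4] [68.4 76.9 79. ]
blue 1196 [-85.1 -63.3  29.6] [-59.1 -19.8  55.3] [ 48.7  51.2 161.8]
plate slope [-0.169  0.076 49.742] angle 0.033
```

View pics/w7.png

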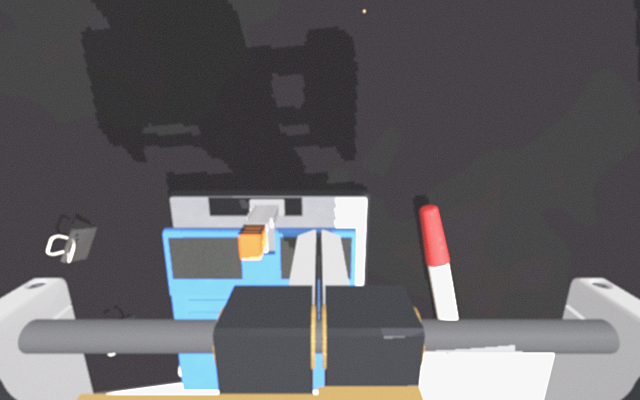

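The plate front is at z≈51 (about 0.23 rad) with Fz 10 N, and the tab still stands in the notch at (252,243). I press 1.5 mm more and start sliding right, stopping short of the tab.

```bash
python3 -m crank '[[0,1,0,0,0,0],[0,1.5,0,0,0,0],[0,1.5,-3,0,0,0],[0,1.5,-6,0,0,0],[0,1.5,-9,0,0,0],[0,1.5,-12,0,0,0],[0,1.5,-14,0,0,0],[0,1.5,-14,0,0,0]]'; python3 look.py w8|head -4
```

```text
time: 11.35
position: [0.517, 0.0401, 0.0385]
tcp_rot: [[0.974, 0.005, 0.226], [-0.226, 0.004, 0.974], [0.004, -1.0, 0.005]]
contact_force: [-0.2, 6.6, 10.5]
finger_gap: 0.0006
tcp punch -53.0 23.9 38.5 F [-1.7  6.4 10.5]
orange 532 [-74.8 -69.3 -62.8] [-5.7  0.1  5.5] [71.1 78.1 79.5]
blue 3062 [-86.1 -49.2  38.4] [-58.9 -29.7  55.2] [ 49.4  51.6 154.9]
plate slope [-1.810e-01  5.000e-02  5.004e+01] angle 0.021
```

```bash
python3 -m crank '[[-1,1,-2,0,0,0],[-2,1,-4,0,0,0],[-2,1,-6,0,0,0],[-2,1,-8,0,0,0],[-2,1,-10,0,0,0],[-2,1,-12,0,0,0],[-2,1,-13,0,0,0],[-2,1,-13,0,0,0]]'; python3 look.py w9|head -4
```

```text
time: 12.4
position: [0.5142, 0.0282, 0.038]
tcp_rot: [[0.974, 0.009, 0.226], [-0.226, 0.005, 0.974], [0.007, -1.0, 0.007]]
contact_force: [2.4, 8.1, 10.7]
finger_gap: 0.0004
tcp punch -53.1 11.6 38.0 F [ 0.5  8.4 10.7]
orange 274 [-74.7 -67.8 -61.7] [-12.7  -6.5  -0.5] [73.9 77.8 79.5]
blue 1497 [-87.  -63.8   1.8] [-79.7 -17.2  55.4] [ -0.2  50.7 154.4]
plate slope [-0.658  0.071 23.112] angle -0.382
```

View pics/w9.png

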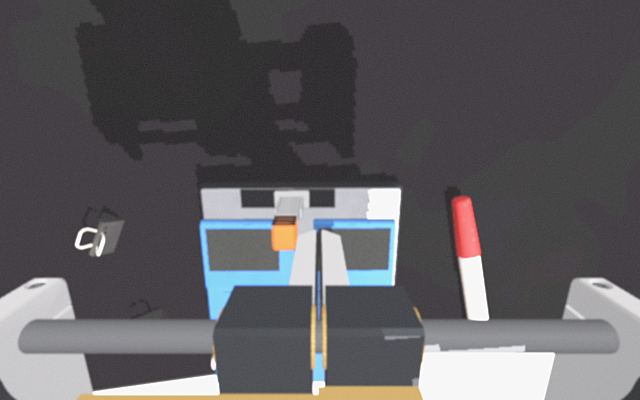

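The tab has moved to y≈-6.6 and the left edge of the punch has not shifted. I continue.

```bash
python3 -m crank '[[0,0,-2,0,0,0],[0,0,-4,0,0,0],[0,0,-6,0,0,0],[0,0,-8,0,0,0],[0,0,-9,0,0,0],[0,0,-10,0,0,0],[0,0,-10,0,0,0],[0,0,-10,0,0,0]]'; python3 look.py w10|head -4
```

```text
time: 13.45
position: [0.5119, 0.0185, 0.038]
tcp_rot: [[0.974, 0.009, 0.226], [-0.226, 0.005, 0.974], [0.007, -1.0, 0.007]]
contact_force: [1.6, 7.3, 9.9]
finger_gap: 0.0003
tcp punch -53.0 1.6 38.0 F [-0.1  7.5  9.9]
orange 197 [-74.9 -68.7 -61.4] [-22.7 -16.4 -10.5] [72.8 77.5 79. ]
blue 1346 [-87.1 -63.    6.2] [-77.3   1.3  72.5] [ -0.6  50.6 154.9]
plate slope [-1.013 -0.034  4.168] angle -0.592
```

```bash
python3 -m crank '[[0,0,-0.5,0,0,0],[0,0,-1,0,0,0],[0,0,-1.5,0,0,0],[0,0,-2,0,0,0],[0,0,-2,0,0,0],[0,0,-2,0,0,0],[0,0,-2,0,0,0],[0,0,-2,0,0,0]]'; python3 look.py w11|head -4
```

```text
time: 14.5
position: [0.5115, 0.0165, 0.038]
tcp_rot: [[0.974, 0.009, 0.226], [-0.226, 0.005, 0.974], [0.008, -1.0, 0.007]]
contact_force: [2.4, 9.2, 10.2]
finger_gap: 0.0004
tcp punch -53.0 -0.3 38.0 F [ 0.2  9.5 10.2]
orange 211 [-74.9 -68.7 -61.3] [-24.7 -18.5 -12.2] [69.3 77.4 79.1]
blue 1378 [-87.  -62.9   6.2] [-76.6  -0.7  76.2] [ -0.3  50.7 155. ]
plate slope [-1.035 -0.03   2.878] angle -0.602
```

View pics/w11.png

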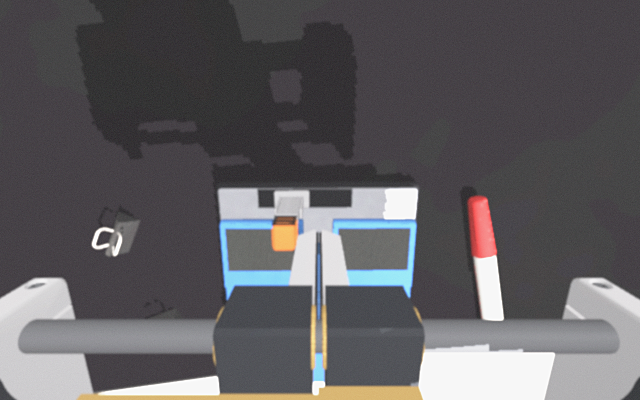

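```bash
python3 -m crank '[[0,0,-0.3,0,0,0],[0,0,-0.6,0,0,0],[0,0,-0.6,0,0,0],[0,0,-0.6,0,0,0],[0,0,-0.6,0,0,0],[0,0,-0.6,0,0,0],[0,0,-0.6,0,0,0],[0,0,-0.6,0,0,0]]'; python3 look.py w12|head -4
cat > edge.py <<'E'
from h import *
a=np.radians(-13); X=np.array([np.cos(a),np.sin(a),0]);Y=np.array([-np.sin(a),np.cos(a),0])
import sys
for n in sys.argv[1:]:
    p=dict(np.load(n+".npz")); W,ok=cloud(p,p["T"]); px=W@X*1e3-547.7; py=W@Y*1e3-131.5; pz=W[...,2]*1e3
    hsv=cv2.cvtColor(p["color"],cv2.COLOR_RGB2HSV).astype(int)
    b=ok&(hsv[...,0]>95)&(hsv[...,0]<125)&(hsv[...,1]>120)&(hsv[...,2]>50)&(px>-66)&(px<-40)&(abs(py)<70)&(pz<60)&(pz>40)
    c=ok&(pz>8)&(pz<40)&(px>-90)&(px<-66)&(abs(py)<85)
    t=b&(px<-58)&(abs(py)>25)
    print(n,"plate y",np.percentile(py[b],[.5,99.5]).round(1),"front z",np.median(pz[t]).round(1),"tray y",np.percentile(py[c],[1,99]).round(1),"x",np.percentile(px[c],1).round(1))
E
python3 edge.py w7 w9 w10 w11 w12
```

```text
time: 15.55
position: [0.5115, 0.0164, 0.038]
tcp_rot: [[0.974, 0.009, 0.226], [-0.226, 0.006, 0.974], [0.008, -1.0, 0.008]]
contact_force: [2.1, 9.0, 9.1]
finger_gap: 0.0004
tcp punch -53.0 -0.4 38.0 F [-0.   9.3  9.1]
orange 199 [-74.9 -68.6 -48.9] [-24.7 -19.5 -12.5] [52.  77.4 79.1]
blue 1364 [-87.  -62.9   5.5] [-76.6 -10.1  76.3] [ -0.4  50.6 154.8]
plate slope [-1.035 -0.025  2.684] angle -0.603
w7 plate y [-59.6  55.7] front z 51.1 tray y [-69.3  71.1] x -80.9
w9 plate y [-59.5  56.2] front z 50.7 tray y [-70.1  70.6] x -80.9
w10 plate y [-59.6  58.8] front z 50.8 tray y [-70.9  70.4] x -81.0
w11 plate y [-59.6  58.7] front z 50.6 tray y [-70.4  70.1] x -81.0
w12 plate y [-59.5  58.6] front z 50.7 tray y [-70.8  70.3] x -81.0
```

The catch is against its stop: a further 0.6 mm of command moved the tip only 0.1 mm. The tab is at y≈-18.5 and the punch has not moved. I back off the tab sideways while still pressing, then lift.

```bash
python3 -m crank '[[0,0,2,0,0,0],[0,0,4,0,0,0],[0,0,6,0,0,0],[0,0,8,0,0,0],[0,0,10,0,0,0],[0,0,11,0,0,0],[0,0,11,0,0,0],[0,0,11,0,0,0]]'; python3 look.py w13|head -3; python3 edge.py w13
```

```text
time: 16.6
position: [0.5119, 0.0207, 0.0376]
tcp_rot: [[0.975, 0.005, 0.222], [-0.221, -0.006, 0.975], [0.006, -1.0, -0.005]]
contact_force: [-0.6, -7.7, 10.3]
finger_gap: 0.0004
tcp punch -53.6 3.8 37.6 F [ 1.1 -7.6 10.3]
orange 253 [-74.9 -68.6 -61.7] [-24.6 -17.1 -12.1] [68.  77.4 79.4]
blue 1456 [-87.3 -62.9   6.4] [-78.2 -11.1  70.8] [ -0.4  50.4 154.2]
w13 plate y [-59.5  58.7] front z 50.2 tray y [-70.4  70.5] x -80.9
```

```bash
python3 -m crank '[[0,-1,0,0,0,0],[0,-2,0,0,0,0],[0,-4,0,0,0,0],[0,-7,0,0,0,0],[0,-15,0,0,0,0],[0,-35,0,0,0,0],[0,-60,0,0,0,0],[0,-80,0,0,0,0]]'; python3 -m crank '[[0,-20,0,0,0,0],[0,-40,15,0,0,0],[0,-60,40,0,0,0],[0,-70,60,0,0,0],[0,-70,70,0,0,0],[0,-70,70,0,0,0],[0,-70,70,0,0,0],[0,-70,70,0,0,0]]'; python3 look.py w14|head -4; python3 edge.py w14
python3 - <<'E'
from h import *
from bench import arm
for n in ["top","scene"]:
    p=arm.read_camera(n)
    im=p["color"][130:300,180:480,::-1] if n=="scene" else p["color"][120:320,200:500,::-1]
    cv2.imwrite(f"pics/{n}9.png",cv2.resize(im,(780,int(780*im.shape[0]/im.shape[1]))))
    q=dict(np.load(n+"0.npz")); 
    for t in ["red_marker","highlighter","clip_a","tape","memory_stick","punch","catch_tab"]:
        print(n,t,[(np.round(d["point"],3).tolist(),round(d["conf"],2)) for d in arm.place_of(p,t)][:2])
E
```

```text
time: 17.65
position: [0.5097, 0.0242, 0.1167]
tcp_rot: [[0.975, 0.0, 0.223], [-0.223, 0.0, 0.975], [0.0, -1.0, 0.0]]
contact_force: [0.2, 0.3, -0.3]
finger_gap: 0.0007
time: 18.65
position: [0.5249, 0.0915, 0.1852]
tcp_rot: [[0.975, -0.001, 0.224], [-0.224, -0.0, 0.975], [-0.001, -1.0, -0.001]]
contact_force: [0.0, -0.5, -0.0]
finger_gap: 0.0005
tcp punch -56.8 75.8 185.2 F [ 0.1 -0.5 -0. ]
orange 219 [-74.5 -67.7 -54.9] [-31.5 -17.1 -11.9] [54.3 77.7 79.4]
blue 8023 [-64.6  -1.9  48.4] [-57.3  -2.8  55. ] [52.3 53.9 55.5]
plate slope [-3.300e-02  1.300e-02  5.356e+01] angle 0.167
w14 plate y [-59.1  57.8] front z 54.1 tray y [-69.6  71.1] x -80.8
top red_marker [([0.591, 0.136, -0.002], 0.63)]
top highlighter [([0.32, -0.212, -0.004], 0.59)]
top clip_a [([0.489, -0.134, -0.0], 0.65), ([0.573, -0.128, -0.002], 0.61)]
top tape [([0.383, -0.383, -0.0], 0.82)]
top memory_stick [([0.587, -0.363, 0.003], 0.64)]
top punch [([0.562, 0.0, -0.002], 0.75)]
top catch_tab [([0.492, 0.0, 0.066], 0.61), ([0.518, 0.047, 0.054], 0.28)]
scene red_marker [([0.586, 0.136, 0.0], 0.77), ([0.319, -0.209, 0.001], 0.25)]
scene highlighter [([0.321, -0.21, 0.004], 0.73)]
scene clip_a []
scene tape []
scene memory_stick [([0.584, -0.364, 0.003], 0.49)]
scene punch [([0.564, 0.004, -0.003], 0.76)]
scene catch_tab [([0.493, 0.002, 0.067], 0.72)]
```

View pics/w14.png

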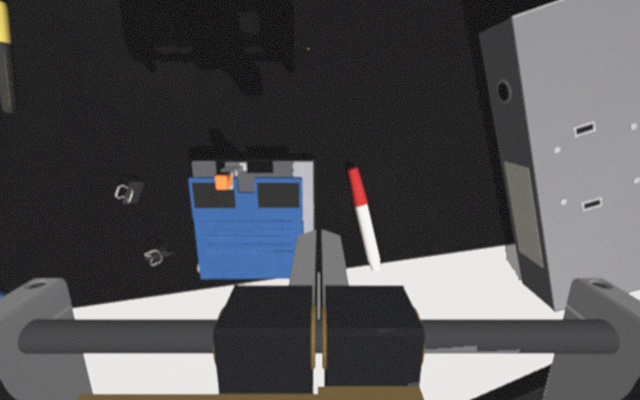

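View pics/scene9.png

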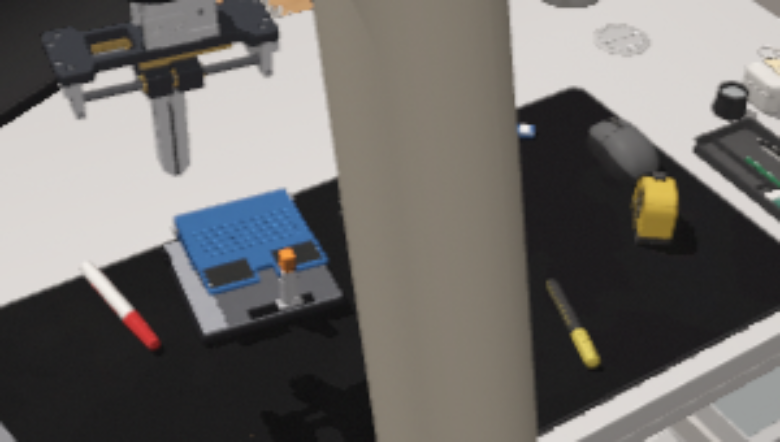

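The wrist view shows the handle level (front z≈54) with the tab at (222,182), right of the notch. The scene view agrees, the neighbouring things are in place and the gripper touches nothing. I hand in.

```bash
python3 -c "
from bench import arm;print(arm.hand_in())"
```

```text
the job is handed in; nothing more can be done
None
```

The punch is locked flat: the catch is fully across, and it alone holds the handle down. I handed in at about 19 s with the arm clear of everything.

**What I did:** I pressed the left pad with the closed fingertips until the front edge of the handle was at z≈50.5 mm (about 0.23–0.24 rad, Fz about 10 N). Holding it down, I slid right and pushed the catch to its stop. Then I backed off the tab by about 4 mm and lifted.

**Last checks:**
- **Catch:** the tab is about 18.4 mm to the right of where it started. A further 0.6 mm of command moved the tip only 0.1 mm, so it is at its stop.
- **Handle:** with the finger off, the front edge rests at z≈54 mm, which is level under the catch's nose.
- **Punch and surroundings:** the punch shifted by less than about 1 mm. The marker, highlighter, memory stick, tape measure and clips are still in place in the last views.
- **Force:** the wrist reading was about 0 N at the end.

**What disagreed:**
- **Fingertip position:** with the jaws closed, the tip was about 12 mm behind the TCP, not 22 mm ahead as stated. I found this from the images and from a lack of contact where it was expected, and went by the images.
- **Handle angle:** a rough plane fit after release gave 0.167 rad. It conflicts with the front-edge height, which implies about 0.20. I trusted the height, since the fit was affected by stray points.
- **Detection:** the scene camera did not find the clips or the tape measure, but the top camera did.

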